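# Close a filled batch on the bench capsule filler

### The arm

A 6-joint arm with a two-finger parallel gripper is mounted at the origin on the work surface. World frame = base frame: x ahead of the robot, y to its left, z up, the work surface at z = 0. Lengths are in m, angles in rad, forces in N, time in s.
With the tool pointing down it reaches from about 0.35 to 0.775 m from the base axis. Payload 5.5 kg.
Tool frame: the origin (TCP) lies between the finger pads; the fingertips stand 22 mm ahead of it and the grasp point (between the pads) lies 3 mm ahead of it; z points along the fingers, y is the line along which they close (so a half turn about z gives the same grasp; the last joint's range is limited). The gripper opens to 85 mm and grips with 20 to 120 N. Pads are 22 mm wide; open, the fingers measure 114 mm over their backs; the gripper's body (76 mm by 85 mm) begins 54 mm behind the grasp point. The pads swing forward as they close: fully open they stand 13 mm farther back than shut.
Start: joints at [-1.379, 0.313, 0.046, 1.304, 0, 1.431], TCP at [0.187, -0.544, 0.215] pointing down, gripper open.
Joint ranges: [-2.76, 2.76], [-0.86, 1.69], [-1.03, 1.26], [-2.2, 2.34], [-1.47, 1.5], [-3.14, 3.14]. Speed limits (rad/s): [2.57, 2.57, 3.14, 3.14, 3.14, 3.14].

### API

Orientations are given as a unit quaternion [w, x, y, z].
In Python, from workcell import env, imaging, workorder gives the robot as it stands (env), with the cameras (imaging) and the job (workorder).
- The arm moves only by the tool shift_gripper, called after ">>>" by a JSON object that holds its "fn" and its "kwargs", one argument or row to a line. Schema: {"type":"object","properties":{"offsets":{"type":"array","items":{"type":"array","prefixItems":[{"type":"array","items":{"type":"number"},"minItems":3,"maxItems":3},{"type":"array","items":{"type":"number"},"minItems":3,"maxItems":3}],"minItems":2,"maxItems":2},"minItems":1,"maxItems":8},"aperture":{"type":"number"},"force":{"type":"number"},"only":{"type":"string"},"quiet":{"type":"boolean"},"lines":{"type":"string"}},"required":["offsets"],"additionalProperties":false}. offsets is a list of rows, 1 to 8 of them, each written [[dx, dy, dz], [rx, ry, rz]]: dx, dy, dz in shares of 750 mm (1.0 is 750 mm), then a rotation vector rx, ry, rz in a scale on which 1.0 is 180 degrees; each row is the pose to reach, as a shift and turn from the pose commanded when the call began, along the tool's axes at that moment; what a row does not reach only later rows make up. A row lasts 1/8 s, in which the tool goes at most 0.0625 m and 0.188 rad, less where a joint would pass 70% of its speed; a pose out of reach is approached as far as the arm can. aperture is the finger opening in m, set as the call begins (left out keeps the last). The fingers move at their own pace and stop on an object; force is the grip in N (left out, the last holds). Time passes only in rows, so rows that do not move let the fingers close. The tool returns the time, the measured TCP pose, the force, the opening and the grip force at its end. only (a regular expression) keeps the lines of the reply that match it, lines (a string "A,B") keeps lines A to B, and quiet returns only ok. A shift or turn number past 1, either way, is cut back to 1. Input that does not fit is refused with a message, and nothing moves.
- env.get_state(): the state, without advancing time (a new reading comes with each control period).
- imaging.read_camera(name): name is "scene" or "top"; returns a dict with "image" (400x640x3 uint8, red, green, blue), "K" (3x3 intrinsics, pixels), "R" (3x3) and "t" (3): a world point X has camera coordinates R X + t. Camera axes: x right, y down, z forward; pixel columns grow to the right and rows downward; lengths in m; the calibration is good to about 2 mm. A picture is of the moment at which its call begins. There is no depth.
- workorder.hand_in(): hands the job in; it is judged then, once.
The state is a dict: "clock": time; "joint_pos": joint angles; "qvel": joint speeds; "tau": joint torques, N m; "tcp_pos": TCP position; "orientation": TCP orientation; "wrist_force": force on the tool from outside, world axes, zero at the start; "ft_torque": the same for the moment, N m; "finger_gap": finger opening in m; "grip_force": force on a finger pad.
Only numpy, scipy, OpenCV 4.12 (cv2) and the standard library are available. Lean on these libraries where they do the work, as an engineer would, in place of code of your own. Each camera call takes 0.05 s, during which the arm holds its last target. There are 200 camera calls.

### The job

The capsule bodies are filled: on the capsule filler, first slide the black lock grip all the way to the green end so that the body plate is free, then take the cap tray by its blue handle, keep it level, set it down over the two dowels and push it down until the sprung body plate is at the bottom of its travel. Finish while still holding the tray pressed fully down: do not let go or ease off. Leave the other things on the bench where they are.

Things in the scene. Friction and masses are not known exactly. Their poses are not given: they have to be found in the camera images.
- filler: the capsule filler, fixed: a stainless base 200 (x) x 230 (y) x 50 high, reaching from x -120 to +80, y -115 to +115. Origin: on the bench under the centre of its body plate; z up, -x is the front. y runs along the dowel line and the lock slide, whose track on the flat front ledge (50 above the bench) has a red dot at its locked (-y) end and a green dot at its free (+y) end.
- lock_slide (a joint): travel of the lock slide in m: 0 at the red (locked) end, 0.060 at the stop at the green (free) end; grows along the filler's +y. Rubs with about 2 N and stays where it is left. Its steel tongue keeps the body plate from going down more than about 2 mm until the slide has passed 0.052.
- lock_top (a point): centre of the top of the slide's upright black grip fin: 24 (x) x 14 (y) x 32 high, standing on the 14 wide, 11 high tongue; top 93 above the bench, 43 above the ledge. It stands 92 in front (-x) of the plate centre; nothing else rises from the ledge. Axes as the filler's.
- body_plate (a joint): how far the sprung body plate is pressed down, in m: 0 up (as it starts), 0.008 at the bottom stop. Springs hold it up with a net 7 N at the top, rising to 16 N at the bottom (the tray's own weight, about 4 N, counts towards this and does not sink it).
- bed_top (a point): centre of the top face of the body plate, which moves down with it; 75 above the bench when up. The plate is 90 (x) x 180 (y) x 12 with the 50 cream-filled capsule bodies flush in it; axes as the filler's (z up, y along the dowels). The dowels stand 24 proud of it when it is up.
- dowel (a point): tip of the dowel on the green (+y) side: two fixed upright brass dowels, 10 diameter, stand at the filler's x 0, y +75 and y -75, right through the body plate. The tips are 99 above the bench; the noses taper from 10 diameter at 89 down to 4 at the tip. Axes as the filler's.
- cap_tray: the loose cap tray, about 0.4 kg: a white plate 90 (x) x 180 (y) x 14 thick with 50 dark red caps showing on top, two through holes of 11.5 diameter at x 0, y -75 and y +75, and a blue bridge handle over its middle. Origin: centre of its underside, z up. It starts flat on the bench and fits the dowels either way round.
- tray_handle (a point): centre of the tray's blue handle bar, 38 above the tray's underside: the bar is 16 (x) x 110 (y) x 16 high, along the tray's y, with 16 free below it down to the plate; posts of 12 diameter under it at y -44 and y +44.
- tamper: bystander: powder tamper, steel pin plate 56 x 116 with a black knob, 52 high, origin under its centre
- media_bottle: bystander: clear glass bottle with blue cap, 70 diameter, 150 high, origin under its centre
- wash_bottle: bystander: white squeeze bottle with red collar and thin spout, 64 diameter, 170 high, origin under its centre
- capsule_jar: bystander: amber jar with white lid, 72 diameter, 100 high, origin under its centre
- steel_bowl: bystander: steel bowl, 110 diameter, 45 high, origin under its centre
- beaker: bystander: small glass beaker, 52 diameter, 65 high, origin under its centre; stands between the filler and the tray
- spatula: bystander: spatula with orange handle, 160 long along its x, 20 high, origin under its middle
- calculator: bystander: black desk calculator 150 (x) x 85 (y) x 17, origin under its centre

How it is judged:
On the way, in this order (a step that is already met when the one before it is completed fails the run):
1. the lock slide is at the green end (over 54 mm of its 60 mm) (value of joint lock_slide above 0.054 m), for 0.2 s.
2. the cap tray is lifted clear of the bench (height (world z) of cap_tray above 0.03 m and contact force between the fingers and cap_tray above 1 N), for 0.2 s.
3. the tray is over both dowels, flat on the body plate, and pressed down with it (value of joint body_plate above 0.0062 m and value of joint lock_slide above 0.052 m and horizontal distance between cap_tray and bed_top below 0.003 m and z of cap_tray in the frame of bed_top below 0.002 m and angle between the y axis of cap_tray and the y axis of bed_top, either way round below 0.05 rad), for 0.5 s.
At the end, for the whole second after the job is handed in: Through the last second: body plate down over 6.2 of 8 mm; tray flat on it (within 2 mm), centred within 3 mm, in line within 0.05 rad over both dowels, pressed with over 8 N, still, fingers on it; lock slide still over 52 mm (all of step 3 and angle between cap_tray's own z axis and vertical below 0.05 rad and contact force between cap_tray and filler above 8 N and contact force between the fingers and cap_tray above 3 N and linear speed of cap_tray below 0.01 m/s); the arm keeps its last pose, push and grip.
It fails at once if the cap tray is tipped by more than about 25 degrees, so that caps fall out (angle between cap_tray's own z axis and vertical above 0.45 rad).
It fails at once if a bystander is shoved more than 30 mm (distance of any of tamper, media_bottle, wash_bottle, capsule_jar, steel_bowl, beaker, spatula, calculator from where it was at the start of the episode above 0.03 m).
It also fails if it takes over 64 s, if anything falls off the work surface, if the arm or the gripper's body presses on something with over 40 N, if the wrist force passes 120 N, or if a joint passes its speed limit or range.

## Working session

There is one attempt and no reset: what is moved stays moved. The work goes in short steps, Python scripts to look and compute and a tool call to move; the robot and the scene stay as the last step left them, time stands still between calls to the robot, and variables do not carry over. Pictures are saved under pics/ and viewed, at most 10 in all, crops included, and the job is handed in when it is done.

```bash
ls; mkdir -p pics
```

Run:
```python
from workcell import env, imaging, workorder
import cv2,numpy as np
for n in("scene","top"):
    c=imaging.read_camera(n); cv2.imwrite(f"pics/{n}0.png",c["image"][:,:,::-1])
    print(n,c["K"].tolist(),c["R"].round(4).tolist(),c["t"].round(4).tolist())
s=env.get_state(); print({k:np.round(v,3).tolist() for k,v in s.items()})
```

```text
pics
workcell.py
scene [[435.59116221824587, 0.0, 330.19602810579005], [0.0, 435.59116221824587, 201.95748290936294], [0.0, 0.0, 1.0]] [[0.2474, 0.9687, -0.0191], [0.5868, -0.1655, -0.7926], [-0.771, 0.1849, -0.6094]] [-0.1425, -0.2817, 1.7576]
top [[410.5296522749686, 0.0, 325.0929444602487], [0.0, 410.5296522749686, 196.74155336162033], [0.0, 0.0, 1.0]] [[-0.0245, -0.9994, -0.0244], [-0.9924, 0.0273, -0.1198], [0.1204, 0.0213, -0.9925]] [0.0403, 0.6335, 1.3592]
{'clock': 0.1, 'joint_pos': [-1.379, 0.314, 0.045, 1.304, -0.0, 1.431], 'qvel': [0.001, -0.002, 0.003, -0.0, -0.0, 0.0], 'tau': [0.002, -48.173, 29.925, 0.013, -0.0, -0.0], 'tcp_pos': [0.187, -0.543, 0.215], 'orientation': [-0.001, 0.986, 0.165, -0.0], 'wrist_force': [-0.777, -0.367, -0.079], 'ft_torque': [-0.033, -0.025, -0.051], 'grip_force': 0.0, 'finger_gap': 0.085}
```

View pics/scene0.png

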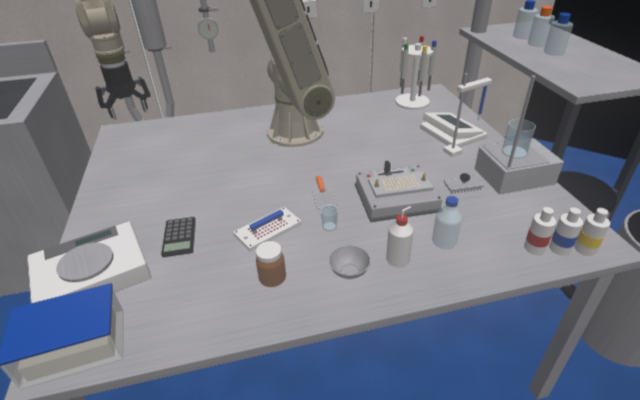

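View pics/top0.png

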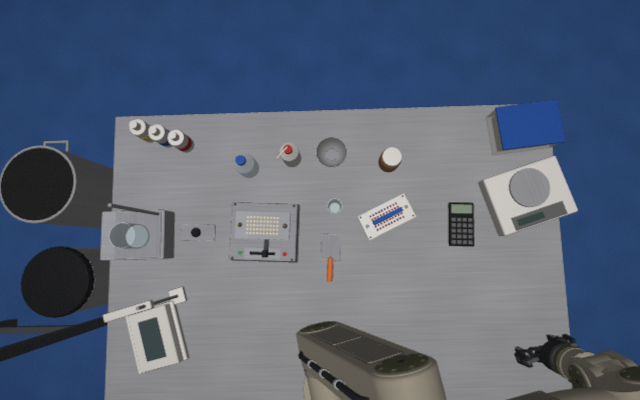

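Scene shows the filler around (398,188), with the lock grip at (387,168), and the tray at (268,226). Top shows the filler at (265,232), the grip near (265,247), the red dot at (284,254), the green dot at (240,253) and the tray at (387,216). Next I'll view enlarged crops.

Run:
```python
import cv2,numpy as np
t=cv2.imread("pics/top0.png");s=cv2.imread("pics/scene0.png")
r=lambda a,f:cv2.resize(a,None,fx=f,fy=f,interpolation=cv2.INTER_CUBIC)
a=r(t[195:270,220:320],4);b=r(t[185:245,350:425],4)
c=r(s[155:220,350:450],4);d=r(s[200:250,225:310],4)
o=np.zeros((600,800,3),np.uint8)
for im,x,y in((a,0,0),(b,410,0),(c,0,310),(d,410,310)): o[y:y+im.shape[0],x:x+im.shape[1]]=im
cv2.imwrite("pics/crop1.png",o)
```

```text
(no output)
```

View pics/crop1.png

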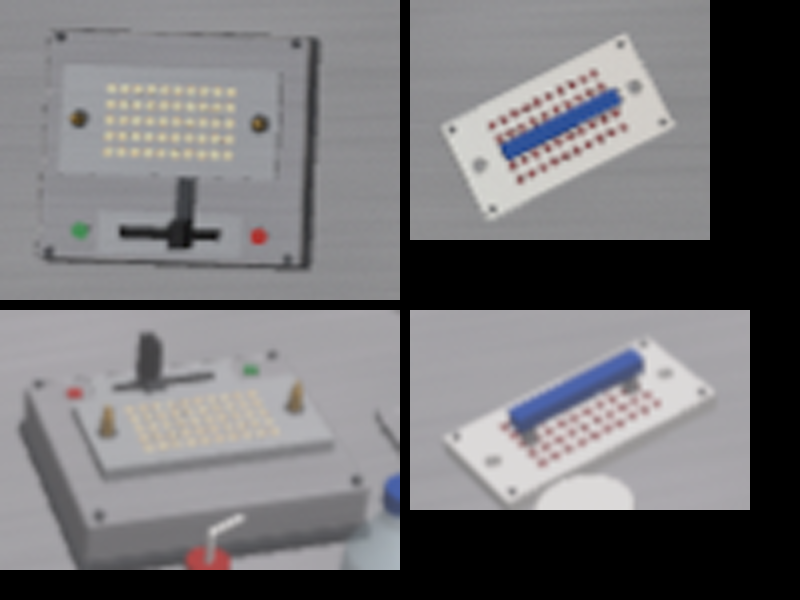

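Crops: in top, the dowels are at about (240,225) and (285,226), the cream caps centre on about (262,225), and the fin is at about (264.5,252). The fin stands partway along its slot. The tray's blue bar is at (390,216) and its holes at about (367,226) and (406,207). Now I'll triangulate.

Create h.py:
```python
from workcell import env, imaging, workorder
import cv2,numpy as np
def cam(n):
    c=imaging.read_camera(n); return c
def mask(img,roi,lo,hi):
    x0,y0,x1,y1=roi; h=cv2.cvtColor(np.ascontiguousarray(img[y0:y1,x0:x1]),cv2.COLOR_RGB2HSV)
    m=cv2.inRange(h,lo,hi); p=np.argwhere(m>0)[:,::-1]+[x0,y0]
    return p.astype(float)
def ray(c,u):
    d=c["R"].T@np.linalg.inv(c["K"])@[u[0],u[1],1.]; return -c["R"].T@c["t"],d/np.linalg.norm(d)
def plane(c,u,z):
    o,d=ray(c,u); return o+d*(z-o[2])/d[2]
def tri(cs,us):
    A=np.zeros((3,3));b=np.zeros(3);R=[]
    for c,u in zip(cs,us):
        o,d=ray(c,u);P=np.eye(3)-np.outer(d,d);A+=P;b+=P@o;R.append((P,o))
    X=np.linalg.solve(A,b); return X.round(4),[round(float(np.linalg.norm(P@(X-o))),4) for P,o in R]
```

Run:
```python
from h import *
T,S=cam("top"),cam("scene")
def go(name,rt,rs,lo,hi):
    a=mask(T["image"],rt,lo,hi);b=mask(S["image"],rs,lo,hi)
    print(name,len(a),a.mean(0).round(1),len(b),b.mean(0).round(1),*tri((T,S),(a.mean(0),b.mean(0)))); return a,b
go("green",(230,245,248,260),(400,162,422,178),(50,80,60),(85,255,255))
go("red",(277,247,292,260),(362,168,378,180),(0,110,90),(8,255,255))
go("cream",(244,213,282,237),(378,172,424,196),(15,35,120),(35,120,255))
go("dow+",(234,219,245,231),(418,170,430,184),(8,75,40),(28,255,255))
go("dow-",(280,219,291,231),(371,176,382,190),(8,75,40),(28,255,255))
a,b=go("bar",(368,200,410,235),(245,205,290,236),(105,120,60),(125,255,255))
for p in(a,b):
    print(cv2.minAreaRect(p.astype(np.float32)),cv2.fitLine(p.astype(np.float32),2,0,.01,.01).ravel()[:2])
fn=mask(S["image"],(380,158,394,175),(0,0,0),(180,255,75));print("finS",fn.min(0),fn.max(0),fn.mean(0))
fn=mask(T["image"],(255,240,275,258),(0,0,0),(180,255,50));print("finT",fn.min(0),fn.max(0),fn.mean(0))
g=lambda I,x0,y0,x1,y1:print(cv2.cvtColor(np.ascontiguousarray(I[y0:y1,x0:x1]),cv2.COLOR_RGB2GRAY))
g(T["image"],245,238,280,260);g(S["image"],380,158,394,178)
```

```text
green 11 [239.5 252.4] 2 [412.5 170. ] [0.4535 0.3134 0.0481] [0.0009, 0.0009]
red 11 [284.2 253.8] 3 [368.3 175.3] [0.4451 0.1634 0.0492] [0.0012, 0.0012]
cream 118 [262.1 225.6] 17 [405.6 180.6] [0.5421 0.2407 0.0769] [0.0081, 0.0081]
dow+ 6 [239.  224.5] 9 [423.6 176.7] [0.5448 0.3076 0.0823] [0.0006, 0.0006]
dow- 6 [284.  225.5] 10 [376.5 182.5] [0.5373 0.1581 0.0841] [0.0016, 0.0016]
bar 112 [387.  215.8] 119 [265.9 218.8] [ 0.5637 -0.1861  0.039 ] [0.0027, 0.0027]
((387.10003662109375, 215.6999969482422), (3.130495071411133, 30.857736587524414), 63.43495178222656) [ 0.8942884  -0.44749102]
((265.8999938964844, 218.8000030517578), (3.130495071411133, 33.09380340576172), 63.43495178222656) [ 0.8953707  -0.44532153]
finS [385. 162.] [388. 172.] [386.61111111 167.11111111]
finT [255. 250.] [273. 256.] [265.09090909 253.18181818]
[[150 151 151 150 150 150 153 152 152 152 152 153 146 139 145 153 154 153
  153 153 154 154 153 154 153 152 153 152 152 153 152 153 154 153 153]
 [142 142 143 142 144 144 146 144 143 146 146 145 143 141 143 147 147 146
  140 119  99 103 109 110 127 148 148 
[... 3414 characters left out ...]
7 165 154 119  74  66  68  68  77 118 160 165 164]
 [166 166 165 151 110  72  67  67  68  78 119 160 164 163]
 [166 165 164 146  97  70  67  67  68  78 120 161 161 156]
 [166 166 164 146  93  69  67  68  68  81 126 169 166 162]
 [166 169 172 153  96  69  67  67  69  86 133 171 171 171]
 [171 172 173 155 103  73  67  69  71  90 125 145 147 144]
 [170 166 154 134  98  75  73  77  80  91 103 104 106 104]
 [134 129 114  99  84  76  78  87  89  93  95 105 122 130]
 [ 98 102 106 105 104  97  85  91  98 100 107 131 158 165]
 [143 146 150 150 149 141 121 118 135 144 147 159 173 175]
 [172 173 173 173 173 168 158 156 166 172 173 174 176 176]
 [175 176 175 175 176 175 174 173 175 177 176 179 182 178]]
```

Add to h.py:
```python
from scipy.spatial.transform import Rotation as Ro
def delta(xyz,yaw):
    """shift in tool axes to world xyz and tool-z turn to bring tool-x to world angle yaw (nearest of given branch)"""
    s=env.get_state();q=np.array(s["orientation"]);R=Ro.from_quat(q[[1,2,3,0]])
    x=R.apply([1,0,0]);c=np.arctan2(x[1],x[0])
    print("tcp",np.round(s["tcp_pos"],4),"yaw",round(c,4),"j",np.round(s["joint_pos"],2),"tool shift",R.inv().apply(np.array(xyz)-s["tcp_pos"]).round(4),"rz",round(-(yaw-c),4),
     "tilt rotvec",(R.inv()*Ro.from_euler("ZX",[yaw,np.pi])).as_rotvec().round(4))
```

Run:
```python
from h import *
T,S=cam("top"),cam("scene")
print("cams",(-T["R"].T@T["t"]).round(3),(-S["R"].T@S["t"]).round(3))
for u in((263.9,253.6),(264.3,253.6)):
  for v in((386.8,160.6),(387.3,161.2)): print("fin",*tri((T,S),(u,v)),plane(T,u,.093).round(4),plane(S,v,.093).round(4))
# tray: white plate by contour, bar direction
for n,c,roi,lo in(("T",T,(350,185,425,245),(0,0,190)),("S",S,(228,200,306,250),(0,0,190))):
    x0,y0,x1,y1=roi
    h=cv2.cvtColor(np.ascontiguousarray(c["image"][y0:y1,x0:x1]),cv2.COLOR_RGB2HSV)
    m=cv2.inRange(h,lo,(180,40,255))
    cn=max(cv2.findContours(m,0,2)[0],key=cv2.contourArea)
    hull=cv2.convexHull(cn)
    P=np.array([plane(c,p[0]+[x0,y0],.014)[:2] for p in hull],np.float32)
    print(n,"plate",cv2.minAreaRect(P*1000))
    b=mask(c["image"],roi,(105,120,60),(125,255,255))
    B=np.array([plane(c,p,.046)[:2] for p in b],np.float32)
    print(n,"bar",cv2.minAreaRect(B*1000),B.mean(0),cv2.fitLine(B,2,0,.001,.001).ravel()[:2])
delta((.42,-.12,.215),1.7)
```

```text
cams [ 0.466 -0.006  1.426] [ 1.556 -0.234  0.845]
fin [0.448  0.2229 0.097 ] [0.0012, 0.0012] [0.4483 0.2248 0.093 ] [0.4421 0.224  0.093 ]
fin [0.4482 0.224  0.0945] [0.0006, 0.0006] [0.4483 0.2248 0.093 ] [0.4459 0.2243 0.093 ]
fin [0.4482 0.2222 0.0971] [0.0006, 0.0006] [0.4483 0.2235 0.093 ] [0.4421 0.224  0.093 ]
fin [0.4483 0.2233 0.0946] [0.0001, 0.0001] [0.4483 0.2235 0.093 ] [0.4459 0.2243 0.093 ]
T plate ((564.9865112304688, -184.25991821289062), (87.16693115234375, 177.820068359375), 24.928939819335938)
T bar ((563.7070922851562, -182.84619140625), (10.454161643981934, 104.00668334960938), 24.991424560546875) [ 0.56354797 -0.1824949 ] [ 0.42281163 -0.9062176 ]
S plate ((565.1417236328125, -186.48367309570312), (89.52887725830078, 178.57113647460938), 25.327524185180664)
S bar ((571.0233764648438, -188.34056091308594), (13.559285163879395, 100.66181945800781), 25.308345794677734) [ 0.57144225 -0.18878165] [ 0.4329748  -0.90140605]
tcp [ 0.1873 -0.5435  0.2151] yaw 0.3318 j [-1.38  0.31  0.05  1.3   0.    1.43] tool shift [ 3.580e-01 -3.246e-01  3.000e-04] rz -1.3682 tilt rotvec [-4.0000e-04 -5.0000e-04 -1.3682e+00]
```

Units first: shifts go in shares of 750 mm and turns go in shares of 180 degrees. So 0.358 m is 0.4773, -0.325 m is -0.4333, -1.37 rad is -0.4361.

>>> {"fn": "shift_gripper", "kwargs": {
  "offsets": [
    [[0.4773, -0.4333, 0], [0, 0, -0.4361]],
    [[0.4773, -0.4333, 0], [0, 0, -0.4361]],
    [[0.4773, -0.4333, 0], [0, 0, -0.4361]],
    [[0.4773, -0.4333, 0], [0, 0, -0.4361]],
    [[0.4773, -0.4333, 0], [0, 0, -0.4361]],
    [[0.4773, -0.4333, 0], [0, 0, -0.4361]],
    [[0.4773, -0.4333, 0], [0, 0, -0.4361]],
    [[0.4773, -0.4333, 0], [0, 0, -0.4361]]
  ],
  "aperture": 0.085
}}

```text
clock: 1.3
tcp_pos: [0.4207, -0.1175, 0.2157]
orientation: [0.0, 0.658, 0.753, 0.0]
wrist_force: [0.6, -0.0, 0.3]
finger_gap: 0.0852
grip_force: 0.0
```

```bash
python3 -c "
from h import *
delta((.4483,.2235,.215),np.pi-.053)"
```

```text
tcp [ 0.4207 -0.1175  0.2157] yaw 1.7062 j [-0.46  0.05 -0.28  1.24  0.    0.98] tool shift [0.3342 0.0734 0.0006] rz -1.3824 tilt rotvec [ 3.0000e-04  9.0000e-04 -1.3824e+00]
```

Converted, 0.334 m is 0.4453, 0.073 m is 0.0973, -1.382 rad is -0.4399.

>>> {"fn": "shift_gripper", "kwargs": {
  "offsets": [
    [[0.4453, 0.0973, 0], [0, 0, -0.4399]],
    [[0.4453, 0.0973, 0], [0, 0, -0.4399]],
    [[0.4453, 0.0973, 0], [0, 0, -0.4399]],
    [[0.4453, 0.0973, 0], [0, 0, -0.4399]],
    [[0.4453, 0.0973, 0], [0, 0, -0.4399]],
    [[0.4453, 0.0973, 0], [0, 0, -0.4399]],
    [[0.4453, 0.0973, 0], [0, 0, -0.4399]],
    [[0.4453, 0.0973, 0], [0, 0, -0.4399]]
  ],
  "aperture": 0.06
}}

```text
clock: 2.3
tcp_pos: [0.4484, 0.2216, 0.2152]
orientation: [-0.0, 0.026, 1.0, -0.0]
wrist_force: [-0.3, -0.9, 0.1]
finger_gap: 0.0599
grip_force: 0.0
```

```bash
python3 -c "
from h import *
delta((.4483,.2235,.088),np.pi-.053)"
```

```text
tcp [0.4484 0.2216 0.2152] yaw 3.0887 j [ 0.3   0.17 -0.14  1.26 -0.    0.35] tool shift [0.0002 0.0019 0.1272] rz 0.0001 tilt rotvec [-0.0003 -0.0002  0.0001]
```

>>> {"fn": "shift_gripper", "kwargs": {
  "offsets": [
    [[0, 0.0027, 0.0667], [0, 0, 0]],
    [[0, 0.0027, 0.12], [0, 0, 0]],
    [[0, 0.0027, 0.1467], [0, 0, 0]],
    [[0, 0.0027, 0.168], [0, 0, 0]],
    [[0, 0.0027, 0.168], [0, 0, 0]]
  ],
  "aperture": 0.06
}}

```text
clock: 2.92
tcp_pos: [0.4476, 0.2225, 0.0882]
orientation: [-0.001, 0.029, 1.0, -0.001]
wrist_force: [-1.4, -0.3, -0.0]
finger_gap: 0.0601
grip_force: 0.0
```

>>> {"fn": "shift_gripper", "kwargs": {
  "offsets": [
    [[0, 0, 0], [0, 0, 0]],
    [[0, 0, 0], [0, 0, 0]],
    [[0, 0, 0], [0, 0, 0]],
    [[0, 0, 0], [0, 0, 0]],
    [[0, 0, 0], [0, 0, 0]]
  ],
  "aperture": 0.0,
  "force": 40
}}

```text
clock: 3.55
tcp_pos: [0.4488, 0.2229, 0.0895]
orientation: [0.0, 0.029, 1.0, -0.0]
wrist_force: [0.2, -1.2, -0.4]
finger_gap: -0.0002
grip_force: 0.0
```

```bash
python3 -c "
from h import *
T=cam('top');S=cam('scene')
o=np.hstack([cv2.resize(c['image'][a:a+65,b:b+90,::-1],None,fx=4,fy=4,interpolation=2) for c,a,b in((T,200,220),(S,150,350))]);cv2.imwrite('pics/g1.png',o)
delta((.4483+.0024,.2235+.045,.088),np.pi-.053)"
```

```text
tcp [0.4488 0.2229 0.0894] yaw 3.0838 j [ 0.3   0.25 -0.36  0.96 -0.    0.36] tool shift [0.0007 0.0457 0.0014] rz -0.0048 tilt rotvec [-0.0001  0.0001 -0.0048]
```

View pics/g1.png

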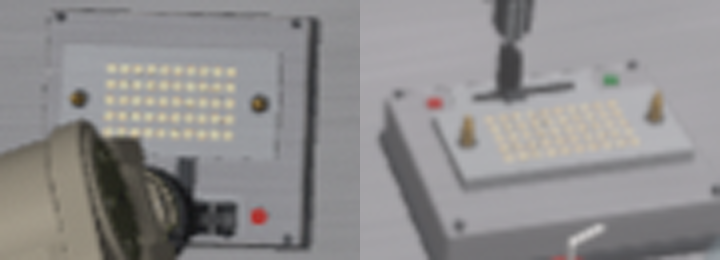

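The crop shows the fin still visible at about (387,168) in scene, with the gripper apparently above or behind it. The gap is 0, so the grip missed. I'll look at the full picture.

```bash
python3 -c "
from h import *
T=cam('top');S=cam('scene')
o=np.hstack([cv2.resize(c['image'][a:a+100,b:b+100,::-1],None,fx=4,fy=4,interpolation=2) for c,a,b in((T,190,210),(S,90,340))]);cv2.imwrite('pics/g2.png',o)
print(env.get_state()['finger_gap'])"
```

```text
-0.00048824977191236135
```

View pics/g2.png

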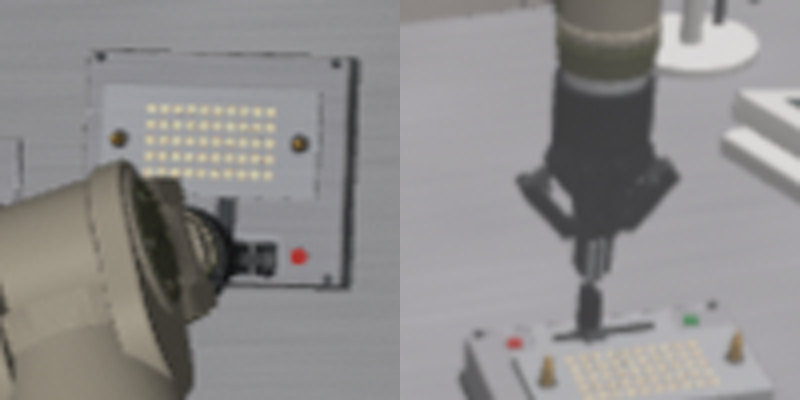

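```bash
python3 -c "
from h import *
T=cam('top');S=cam('scene')
pr=lambda c,X:((lambda p:(p[:2]/p[2]).round(1))(c['K']@(c['R']@np.array(X)+c['t'])))
p=np.array(env.get_state()['tcp_pos'])
for dz in(-.022,0,.03,.06,.1):print(dz,pr(S,p+[0,0,dz]),pr(T,p+[0,0,dz]))
print(tri((T,S),((279,254.5),(369.5,134))))
print(plane(S,(388,160),.0675),plane(S,(388,160),.093),env.get_state()['wrist_force'])
"
```

```text
-0.022 [386.7 168.4] [265.8 253.3]
0 [387.1 162.7] [264.7 253.4]
0.03 [387.7 154.7] [263.1 253.6]
0.06 [388.3 146.4] [261.4 253.8]
0.1 [389.1 135.1] [259. 254.]
(array([0.4459, 0.1607, 0.2012]), [0.0005, 0.0005])
[0.4019162  0.24465421 0.0675    ] [0.43975522 0.22897228 0.093     ] [ 0.44262011 -0.81748541  0.65572747]
```

>>> {"fn": "shift_gripper", "kwargs": {
  "offsets": [
    [[0, 0, 0], [0, 0, 0]],
    [[0, 0, 0], [0, 0, 0]],
    [[0, 0, 0], [0, 0, 0]],
    [[0, 0, 0], [0, 0, 0]]
  ],
  "aperture": 0.05,
  "force": 40
}}

```text
clock: 4.35
tcp_pos: [0.4488, 0.2229, 0.0894]
orientation: [0.0, 0.029, 1.0, -0.0]
wrist_force: [-0.0, 0.1, -0.2]
finger_gap: 0.05
grip_force: 0.0
```

>>> {"fn": "shift_gripper", "kwargs": {
  "offsets": [
    [[0, 0, 0.008], [0, 0, 0]],
    [[0, 0, 0.016], [0, 0, 0]],
    [[0, 0, 0.016], [0, 0, 0]]
  ]
}}

```text
clock: 4.72
tcp_pos: [0.4481, 0.2227, 0.0765]
orientation: [-0.001, 0.029, 1.0, -0.0]
wrist_force: [-0.3, -0.5, -0.0]
finger_gap: 0.0499
grip_force: 0.0
```

>>> {"fn": "shift_gripper", "kwargs": {
  "offsets": [
    [[0, 0, 0], [0, 0, 0]],
    [[0, 0, 0], [0, 0, 0]],
    [[0, 0, 0], [0, 0, 0]],
    [[0, 0, 0], [0, 0, 0]],
    [[0, 0, 0], [0, 0, 0]]
  ],
  "aperture": 0.0,
  "force": 40
}}

```text
clock: 5.35
tcp_pos: [0.4488, 0.2229, 0.0774]
orientation: [0.0, 0.029, 1.0, -0.0]
wrist_force: [0.5, 0.3, -0.6]
finger_gap: -0.0001
grip_force: 0.0
```

```bash
python3 -c "
from h import *
T=cam('top');S=cam('scene')
o=np.hstack([cv2.resize(c['image'][a:a+100,b:b+100,::-1],None,fx=4,fy=4,interpolation=2) for c,a,b in((T,190,210),(S,90,340))]);cv2.imwrite('pics/g3.png',o)"
```

```text
(no output)
```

View pics/g3.png

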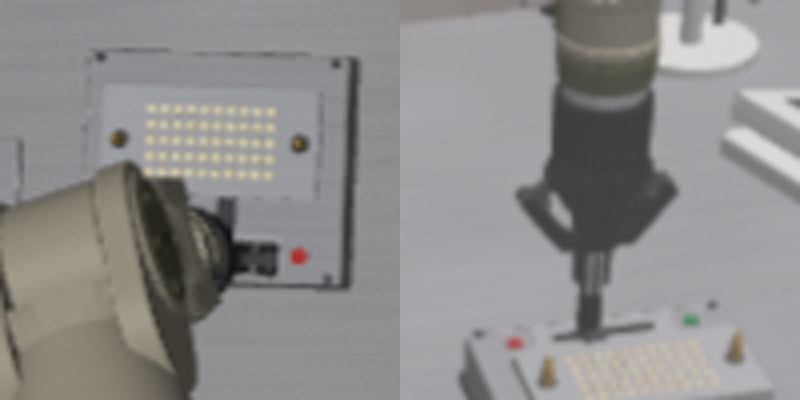

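The gripper, closed, is at the height of the fin's top in scene: the tips are at about (388,163) and the fin spans 163–172. I'll check where the tips really are against the start images.

```bash
python3 -c "
from h import *
T=cam('top');S=cam('scene')
pr=lambda c,X:((lambda p:(p[:2]/p[2]).round(1))(c['K']@(c['R']@np.array(X)+c['t'])))
p=np.array([.187,-.544,.215]);y=np.array([np.sin(.332),-np.cos(.332),0])
for s in(-.05,0,.05):
  for dz in(-.022,0,.04):print(s,dz,'S',pr(S,p+s*y+[0,0,dz]),'T',pr(T,p+s*y+[0,0,dz]))
r=lambda a:cv2.resize(a,None,fx=5,fy=5,interpolation=cv2.INTER_CUBIC)
s=cv2.imread('pics/scene0.png');t=cv2.imread('pics/top0.png')
cv2.imwrite('pics/start.png',np.hstack([r(s[50:130,85:165]),r(t[325:400,505:580]).copy()[:400] if 0 else cv2.copyMakeBorder(r(t[325:400,505:580]),0,25,0,0,0)]))
"
```

```text
-0.05 -0.022 S [150.3 124.4] T [509.1 345.8]
-0.05 0 S [148.4 118.2] T [512.4 347.6]
-0.05 0.04 S [145.  106.7] T [518.7 351.2]
0 -0.022 S [134.5 128.6] T [525.3 339.5]
0 0 S [132.4 122.4] T [528.9 341.3]
0 0.04 S [128.7 110.8] T [535.7 344.7]
0.05 -0.022 S [118.2 133. ] T [541.4 333.4]
0.05 0 S [116.  126.7] T [545.3 335. ]
0.05 0.04 S [111.8 115. ] T [552.8 338.1]
```

View pics/start.png

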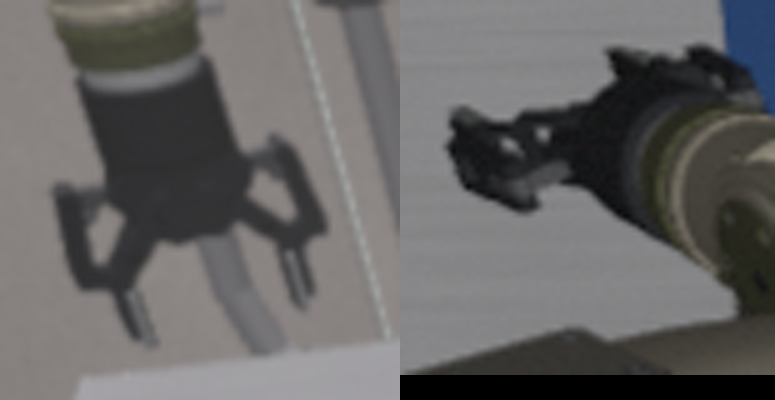

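In the start image the open tips are at about (115,119) and (146,111). That puts them about 34 mm higher than the stated TCP geometry gives, which agrees with the missed grip. So I'll go about 25 mm lower and watch the force.

>>> {"fn": "shift_gripper", "kwargs": {
  "offsets": [
    [[0, 0, 0], [0, 0, 0]],
    [[0, 0, 0], [0, 0, 0]],
    [[0, 0, 0], [0, 0, 0]],
    [[0, 0, 0], [0, 0, 0]]
  ],
  "aperture": 0.045,
  "force": 30
}}

```text
clock: 6.05
tcp_pos: [0.4487, 0.2229, 0.0773]
orientation: [-0.0, 0.029, 1.0, -0.0]
wrist_force: [0.0, 0.0, 0.1]
finger_gap: 0.0451
grip_force: 0.0
```

>>> {"fn": "shift_gripper", "kwargs": {
  "offsets": [
    [[0, 0, 0.0107], [0, 0, 0]],
    [[0, 0, 0.02], [0, 0, 0]],
    [[0, 0, 0.02], [0, 0, 0]]
  ]
}}

```text
clock: 6.42
tcp_pos: [0.4479, 0.2226, 0.0614]
orientation: [-0.001, 0.029, 1.0, -0.0]
wrist_force: [0.5, 1.0, 0.4]
finger_gap: 0.045
grip_force: 0.0
```

>>> {"fn": "shift_gripper", "kwargs": {
  "offsets": [
    [[0, 0, 0.0067], [0, 0, 0]],
    [[0, 0, 0.0107], [0, 0, 0]],
    [[0, 0, 0.0107], [0, 0, 0]]
  ]
}}

```text
clock: 6.8
tcp_pos: [0.4486, 0.2228, 0.0541]
orientation: [-0.0, 0.029, 1.0, -0.0]
wrist_force: [-0.8, -0.3, 0.2]
finger_gap: 0.045
grip_force: 0.0
```

>>> {"fn": "shift_gripper", "kwargs": {
  "offsets": [
    [[0, 0, 0], [0, 0, 0]],
    [[0, 0, 0], [0, 0, 0]],
    [[0, 0, 0], [0, 0, 0]],
    [[0, 0, 0], [0, 0, 0]]
  ],
  "aperture": 0.0,
  "force": 30
}}

```text
clock: 7.3
tcp_pos: [0.4489, 0.223, 0.0546]
orientation: [0.0, 0.029, 1.0, 0.0]
wrist_force: [-0.6, -0.7, 2.6]
finger_gap: 0.0136
grip_force: 32.8
```

Gripped: the gap is 13.6 mm, close to the 14 mm fin. Slide it to the green end.

Converted, 0.042 m is 0.056, 0.038 m is 0.0507.

>>> {"fn": "shift_gripper", "kwargs": {
  "offsets": [
    [[0, 0.0133, 0], [0, 0, 0]],
    [[0, 0.0267, 0], [0, 0, 0]],
    [[0, 0.04, 0], [0, 0, 0]],
    [[0, 0.0507, 0], [0, 0, 0]],
    [[0, 0.056, 0], [0, 0, 0]],
    [[0, 0.056, 0], [0, 0, 0]]
  ]
}}

```text
clock: 8.05
tcp_pos: [0.4514, 0.2662, 0.0546]
orientation: [0.0, 0.028, 1.0, 0.001]
wrist_force: [-0.9, 0.5, 4.1]
finger_gap: 0.0133
grip_force: 33.2
```

>>> {"fn": "shift_gripper", "kwargs": {
  "offsets": [
    [[0, 0.0027, 0], [0, 0, 0]],
    [[0, 0.0053, 0], [0, 0, 0]],
    [[0, 0.008, 0], [0, 0, 0]],
    [[0, 0.008, 0], [0, 0, 0]]
  ]
}}

```text
clock: 8.55
tcp_pos: [0.4514, 0.2671, 0.0546]
orientation: [0.0, 0.03, 1.0, -0.005]
wrist_force: [-1.0, -16.5, 10.3]
finger_gap: 0.013
grip_force: 34.0
```

```bash
python3 -c "
from h import *
delta((.45,.2683,.054),np.pi-.053)"
```

```text
tcp [0.4514 0.2671 0.0546] yaw 3.082 j [ 0.39  0.33 -0.35  0.9  -0.01  0.45] tool shift [0.0014 0.0011 0.0006] rz -0.0066 tilt rotvec [-0.009   0.0007 -0.0066]
```

Converted, -0.003 m is -0.004.

>>> {"fn": "shift_gripper", "kwargs": {
  "offsets": [
    [[0, -0.004, 0], [0, 0, 0]],
    [[0, -0.004, 0], [0, 0, 0]],
    [[0, -0.004, 0], [0, 0, 0]]
  ],
  "aperture": 0.05
}}

```text
clock: 8.93
tcp_pos: [0.4513, 0.2683, 0.0541]
orientation: [-0.0, 0.029, 1.0, 0.0]
wrist_force: [0.3, 0.2, -0.7]
finger_gap: 0.0498
grip_force: 0.0
```

>>> {"fn": "shift_gripper", "kwargs": {
  "offsets": [
    [[0, 0, -0.0667], [0, 0, 0]],
    [[0, 0, -0.1333], [0, 0, 0]],
    [[0, 0, -0.2], [0, 0, 0]],
    [[0, 0, -0.2533], [0, 0, 0]]
  ],
  "aperture": 0.06
}}

```text
clock: 9.43
tcp_pos: [0.4516, 0.2684, 0.2466]
orientation: [0.001, 0.029, 1.0, 0.001]
wrist_force: [1.5, 0.4, 0.3]
finger_gap: 0.06
grip_force: 0.0
```

```bash
python3 -c "
from h import *
delta((.42,-.12,.25),2.009+.3)"
```

```text
tcp [0.4516 0.2684 0.2466] yaw 3.0843 j [ 0.38  0.21 -0.02  1.34  0.    0.44] tool shift [ 0.0093 -0.3896 -0.0039] rz 0.7753 tilt rotvec [0.0017 0.0012 0.7753]
```

Converted, -0.446 m is -0.5947, -0.139 m is -0.1853, 1.075 rad is 0.3422.

>>> {"fn": "shift_gripper", "kwargs": {
  "offsets": [
    [[-0.1853, -0.5947, 0], [0, 0, 0.3422]],
    [[-0.1853, -0.5947, 0], [0, 0, 0.3422]],
    [[-0.1853, -0.5947, 0], [0, 0, 0.3422]],
    [[-0.1853, -0.5947, 0], [0, 0, 0.3422]],
    [[-0.1853, -0.5947, 0], [0, 0, 0.3422]],
    [[-0.1853, -0.5947, 0], [0, 0, 0.3422]],
    [[-0.1853, -0.5947, 0], [0, 0, 0.3422]],
    [[-0.1853, -0.5947, 0], [0, 0, 0.3422]]
  ],
  "aperture": 0.06
}}

```text
clock: 10.42
tcp_pos: [0.565, -0.1885, 0.2436]
orientation: [0.0, 0.538, 0.843, -0.0]
wrist_force: [0.2, 0.9, 0.8]
finger_gap: 0.06
grip_force: 0.0
```

>>> {"fn": "shift_gripper", "kwargs": {
  "offsets": [
    [[0, 0, 0], [0, 0, 0]],
    [[0, 0, 0], [0, 0, 0]]
  ]
}}

```text
clock: 10.68
tcp_pos: [0.5642, -0.1846, 0.2441]
orientation: [-0.001, 0.536, 0.844, 0.0]
wrist_force: [0.2, 0.7, -0.3]
finger_gap: 0.06
grip_force: 0.0
```

Run:
```python
from h import *
T,S=cam("top"),cam("scene")
delta((.565,-.185,.07),2.009)
I=T["image"]
print("slide",mask(I,(245,245,275,256),(0,0,0),(180,255,48)).mean(0))
g=cv2.cvtColor(I,cv2.COLOR_RGB2GRAY);print(g[253,244:280])
o=np.hstack([cv2.resize(c['image'][a:a+120,b:b+100,::-1],None,fx=4,fy=4,interpolation=2) for c,a,b in((T,160,340),(S,130,220))]);cv2.imwrite('pics/t1.png',o)
```

```text
tcp [ 0.5643 -0.184   0.2445] yaw 2.0105 j [-0.45  0.35  0.16  1.39  0.    0.68] tool shift [-0.0012  0.0002  0.1745] rz 0.0015 tilt rotvec [ 0.0001 -0.0003  0.0015]
slide [258.04918033 252.7704918 ]
[153 159 158 158 131  56  39  42  33  17  29  36  32  31  33  33  32  32
  35  32  29  32  34  30  33  34  33  33  32  33  68 122 155 154 153 153]
```

View pics/t1.png

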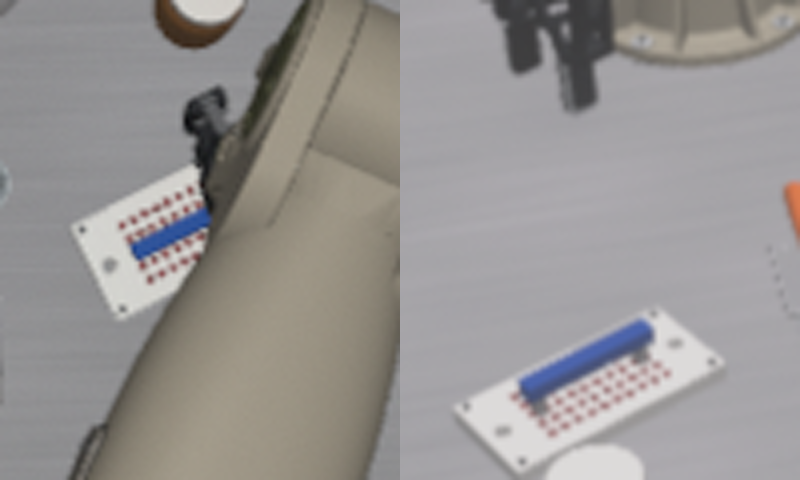

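Top and scene both show the tray untouched under the gripper. The slide now spans columns 249–254, at the green end of its slot. Go down onto the handle.

Converted, 0.215 m is 0.2867, 0.2 m is 0.2667.

>>> {"fn": "shift_gripper", "kwargs": {
  "offsets": [
    [[-0.0013, 0, 0.08], [0, 0, 0]],
    [[-0.0013, 0, 0.16], [0, 0, 0]],
    [[-0.0013, 0, 0.2267], [0, 0, 0]],
    [[-0.0013, 0, 0.2667], [0, 0, 0]],
    [[-0.0013, 0, 0.2867], [0, 0, 0]],
    [[-0.0013, 0, 0.2867], [0, 0, 0]]
  ],
  "aperture": 0.06
}}

```text
clock: 11.52
tcp_pos: [0.5645, -0.1854, 0.0292]
orientation: [-0.0, 0.536, 0.844, -0.0]
wrist_force: [0.2, 0.2, 1.0]
finger_gap: 0.0599
grip_force: 0.0
```

>>> {"fn": "shift_gripper", "kwargs": {
  "offsets": [
    [[0, 0, 0.0107], [0, 0, 0]],
    [[0, 0, 0.0187], [0, 0, 0]],
    [[0, 0, 0.0293], [0, 0, 0]],
    [[0, 0, 0.0293], [0, 0, 0]]
  ]
}}

```text
clock: 12.02
tcp_pos: [0.5642, -0.1862, 0.0067]
orientation: [-0.001, 0.537, 0.844, -0.0]
wrist_force: [0.4, 0.3, 0.6]
finger_gap: 0.0601
grip_force: 0.0
```

```bash
python3 -c "
from h import *
delta((.565,-.185,.005),2.009)"
```

```text
tcp [ 0.5642 -0.1862  0.0067] yaw 2.0086 j [-0.45  0.49 -0.23  0.85 -0.    0.68] tool shift [0.0008 0.0012 0.0017] rz -0.0004 tilt rotvec [-0.0009 -0.0009 -0.0004]
```

>>> {"fn": "shift_gripper", "kwargs": {
  "offsets": [
    [[0, 0.0013, 0], [0, 0, 0]],
    [[0, 0.0013, 0], [0, 0, 0]],
    [[0, 0.0013, 0], [0, 0, 0]],
    [[0, 0.0013, 0], [0, 0, 0]],
    [[0, 0.0013, 0], [0, 0, 0]],
    [[0, 0.0013, 0], [0, 0, 0]]
  ],
  "aperture": 0.0,
  "force": 80
}}

```text
clock: 12.78
tcp_pos: [0.5658, -0.1862, 0.0079]
orientation: [0.0, 0.537, 0.844, -0.0]
wrist_force: [-2.1, 0.4, 4.7]
finger_gap: 0.0143
grip_force: 80.2
```

Converted, -0.14 m is -0.1867, -0.125 m is -0.1667.

>>> {"fn": "shift_gripper", "kwargs": {
  "offsets": [
    [[0, 0, -0.02], [0, 0, 0]],
    [[0, 0, -0.0533], [0, 0, 0]],
    [[0, 0, -0.0933], [0, 0, 0]],
    [[0, 0, -0.1333], [0, 0, 0]],
    [[0, 0, -0.1667], [0, 0, 0]],
    [[0, 0, -0.1867], [0, 0, 0]],
    [[0, 0, -0.1867], [0, 0, 0]]
  ]
}}

```text
clock: 13.65
tcp_pos: [0.5663, -0.1862, 0.1483]
orientation: [0.001, 0.537, 0.844, 0.0]
wrist_force: [-0.2, -0.9, -4.7]
finger_gap: 0.0143
grip_force: 79.0
```

```bash
python3 -c "
from h import *
delta((.541,.233,.148),np.pi/2-.053)"
```

```text
tcp [ 0.5663 -0.1862  0.1483] yaw 2.0089 j [-0.45  0.38 -0.03  1.16  0.    0.68] tool shift [ 3.903e-01  1.549e-01 -1.000e-04] rz 0.4911 tilt rotvec [0.0016 0.0011 0.4911]
```

Converted, 0.35 m is 0.4667, 0.31 m is 0.4133, 0.491 rad is 0.1563.

>>> {"fn": "shift_gripper", "kwargs": {
  "offsets": [
    [[0.0267, 0.0107, 0], [0, 0, 0.0191]],
    [[0.08, 0.032, 0], [0, 0, 0.0477]],
    [[0.1467, 0.0587, 0], [0, 0, 0.0796]],
    [[0.2133, 0.084, 0], [0, 0, 0.1114]],
    [[0.28, 0.1107, 0], [0, 0, 0.1369]],
    [[0.3467, 0.1373, 0], [0, 0, 0.1563]],
    [[0.4133, 0.164, 0], [0, 0, 0.1563]],
    [[0.4667, 0.1853, 0], [0, 0, 0.1563]]
  ]
}}

```text
clock: 14.65
tcp_pos: [0.5417, 0.1919, 0.1457]
orientation: [-0.001, 0.725, 0.689, -0.001]
wrist_force: [1.1, -0.2, -4.6]
finger_gap: 0.0145
grip_force: 78.9
```

```bash
python3 -c "
from h import *
delta((.541,.233,.148),np.pi/2-.053)"
```

```text
tcp [0.5417 0.1919 0.1457] yaw 1.5188 j [ 0.2   0.34 -0.08  1.15  0.    1.82] tool shift [ 0.041  -0.0029 -0.0023] rz 0.001 tilt rotvec [-0.0026  0.0005  0.001 ]
```

Converted, 0.041 m is 0.0547, 0.038 m is 0.0507.

>>> {"fn": "shift_gripper", "kwargs": {
  "offsets": [
    [[0.02, -0.0013, 0], [0, 0, 0]],
    [[0.04, -0.0027, 0], [0, 0, 0]],
    [[0.0507, -0.004, 0], [0, 0, 0]],
    [[0.0547, -0.004, 0], [0, 0, 0]],
    [[0.0547, -0.004, 0], [0, 0, 0]]
  ]
}}

```text
clock: 15.28
tcp_pos: [0.5425, 0.2304, 0.1474]
orientation: [0.0, 0.726, 0.688, -0.0]
wrist_force: [1.1, -0.4, -3.1]
finger_gap: 0.0148
grip_force: 78.9
```

Run:
```python
from h import *
T,S=cam("top"),cam("scene")
delta((.541,.233,.148),np.pi/2-.053)
cv2.imwrite("pics/T2r.png",T["image"][:,:,::-1]);cv2.imwrite("pics/S2r.png",S["image"][:,:,::-1])
o=np.hstack([cv2.resize(c['image'][a:a+120,b:b+100,::-1],None,fx=4,fy=4,interpolation=2) for c,a,b in((T,160,200),(S,90,345))]);cv2.imwrite('pics/t2.png',o)
```

```text
tcp [0.5425 0.2304 0.1474] yaw 1.5168 j [ 0.27  0.37 -0.04  1.16 -0.    1.89] tool shift [ 0.0026 -0.0017 -0.0006] rz -0.001 tilt rotvec [ 0.0002  0.0002 -0.001 ]
```

View pics/t2.png

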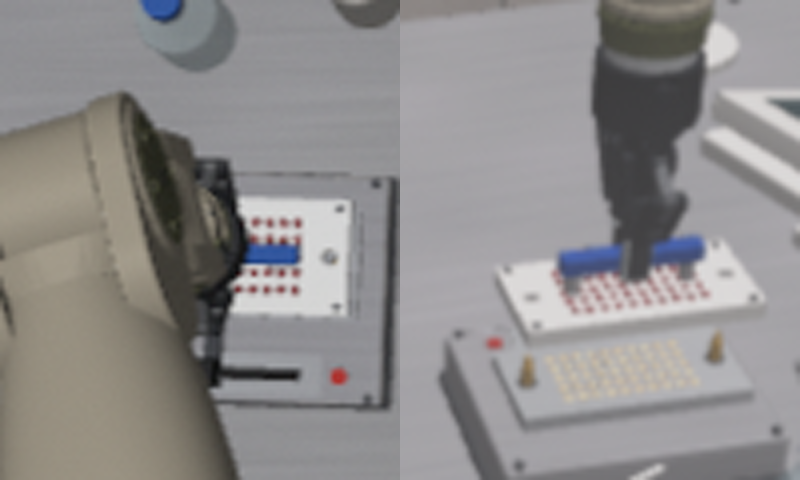

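Top shows the −y hole at (282.5,224) with corner dots at (285,212) and (284,237). Scene shows the tray level, with holes at (378,164) and (426.7,158) above dowels at (376.5,182) and (424,176). Next I'll refine these by centroid.

Run:
```python
from h import *
T,S=cam("top"),cam("scene")
def dark(c,u,r=3):
    x,y=map(round,u); g=cv2.cvtColor(c["image"],cv2.COLOR_RGB2GRAY).astype(float)[y-r:y+r+1,x-r:x+r+1]
    w=np.clip(np.median(g)-12-g,0,None); yy,xx=np.mgrid[y-r:y+r+1,x-r:x+r+1]
    return np.array([(w*xx).sum(),(w*yy).sum()])/w.sum()
h={"h-":(T,(282.5,224)),"c1":(T,(285,212)),"c2":(T,(284,236.5))}
hs={"h-":(378,164),"h+":(426.7,158),"c1":(370.5,157),"c2":(379,171.5),"c3":(421.7,151.7),"c4":(434.7,164)}
# corner naming top: c1=+x -y ; scene near (lower) row is +x
S_={k:dark(S,v) for k,v in hs.items()};T_={k:dark(T,v[1]) for k,v in h.items()}
for a,b in(("h-","h-"),("c1","c2"),("c2","c1")): print(a,T_[a].round(1),S_[b].round(1),*tri((T,S),(T_[a],S_[b])))
zt=env.get_state()["tcp_pos"][2]-.0079+.014
print("zt",zt,{k:plane(S,v,zt).round(4)[:2].tolist() for k,v in S_.items()},{k:plane(T,v,zt).round(4)[:2].tolist() for k,v in T_.items()})
m=[plane(S,S_[k],zt) for k in("h-","h+")];print("mid S",(m[0]+m[1])/2,m[1]-m[0]); q=np.mean([plane(S,S_[k],zt) for k in("c1","c2","c3","c4")],0);print("corner mid S",q)
for n,r in(("d+",(418,170,430,186)),("d-",(371,176,382,192))):
    p=mask(S["image"],r,(8,75,40),(28,255,255));print(n,p.min(0),p.max(0),p.mean(0),plane(S,p.mean(0),.085).round(4))
delta((.541,.233,.148),np.pi/2-.053)
```

```text
h- [281.9 224. ] [377.5 163.9] [0.5388 0.1568 0.1519] [0.001, 0.001]
c1 [286.4 211.1] [377.8 174.2] [0.5792 0.1436 0.144 ] [0.0005, 0.0005]
c2 [285.4 236.7] [369.  159.6] [0.499  0.1457 0.1449] [0.0024, 0.0024]
zt 0.15357198525629048 {'h-': [0.5412, 0.1547], 'h+': [0.5476, 0.3075], 'c1': [0.5119, 0.1386], 'c2': [0.5925, 0.138], 'c3': [0.5116, 0.2996], 'c4': [0.5932, 0.3072]} {'h-': [0.539, 0.1576], 'c1': [0.5785, 0.143], 'c2': [0.4994, 0.147]}
mid S [0.54440904 0.23113099 0.15357199] [0.00639797 0.15281271 0.        ]
corner mid S [0.55228699 0.22081919 0.15357199]
d+ [423. 174.] [424. 179.] [423.55555556 176.66666667] [0.5484 0.3051 0.085 ]
d- [376. 180.] [377. 185.] [376.54545455 182.72727273] [0.5396 0.1558 0.085 ]
tcp [0.5425 0.2305 0.1475] yaw 1.5169 j [ 0.27  0.37 -0.04  1.16 -0.    1.89] tool shift [ 0.0024 -0.0016 -0.0005] rz -0.0009 tilt rotvec [ 0.0002  0.0002 -0.0009]
```

Units first: shifts go in shares of 750 mm and turns go in shares of 180 degrees. So 0.04 m is 0.0533, 0.0015 m is 0.002.

>>> {"fn": "shift_gripper", "kwargs": {
  "offsets": [
    [[0.002, -0.0013, 0.0133], [0, 0, 0]],
    [[0.002, -0.0013, 0.0333], [0, 0, 0]],
    [[0.002, -0.0013, 0.048], [0, 0, 0]],
    [[0.002, -0.0013, 0.0533], [0, 0, 0]],
    [[0.002, -0.0013, 0.0533], [0, 0, 0]]
  ]
}}

```text
clock: 16.1
tcp_pos: [0.5411, 0.2325, 0.1068]
orientation: [-0.0, 0.726, 0.688, -0.0]
wrist_force: [-0.1, 0.0, -4.3]
finger_gap: 0.0145
grip_force: 78.8
```

>>> {"fn": "shift_gripper", "kwargs": {
  "offsets": [
    [[0, 0, 0.004], [0, 0, 0]],
    [[0, 0, 0.008], [0, 0, 0]],
    [[0, 0, 0.008], [0, 0, 0]]
  ]
}}

```text
clock: 16.48
tcp_pos: [0.5413, 0.2326, 0.1013]
orientation: [0.0, 0.726, 0.688, -0.0]
wrist_force: [-0.5, 0.7, -4.7]
finger_gap: 0.0145
grip_force: 78.8
```

>>> {"fn": "shift_gripper", "kwargs": {
  "offsets": [
    [[0, 0, 0.004], [0, 0, 0]],
    [[0, 0, 0.0067], [0, 0, 0]],
    [[0, 0, 0.0067], [0, 0, 0]]
  ]
}}

```text
clock: 16.85
tcp_pos: [0.5413, 0.2324, 0.0961]
orientation: [0.0, 0.726, 0.688, -0.0]
wrist_force: [0.3, -0.8, -4.4]
finger_gap: 0.0143
grip_force: 78.9
```

Converted, 0.006 m is 0.008, 0.003 m is 0.004.

>>> {"fn": "shift_gripper", "kwargs": {
  "offsets": [
    [[0, 0, 0.004], [0, 0, 0]],
    [[0, 0, 0.008], [0, 0, 0]],
    [[0, 0, 0.008], [0, 0, 0]]
  ]
}}

```text
clock: 17.23
tcp_pos: [0.5414, 0.2324, 0.09]
orientation: [0.0, 0.726, 0.688, -0.0]
wrist_force: [0.9, -1.8, -4.1]
finger_gap: 0.0146
grip_force: 78.9
```

>>> {"fn": "shift_gripper", "kwargs": {
  "offsets": [
    [[0, 0, 0.0027], [0, 0, 0]],
    [[0, 0, 0.0053], [0, 0, 0]],
    [[0, 0, 0.008], [0, 0, 0]],
    [[0, 0, 0.008], [0, 0, 0]]
  ]
}}

```text
clock: 17.73
tcp_pos: [0.5414, 0.2324, 0.0841]
orientation: [0.0, 0.726, 0.688, -0.0]
wrist_force: [0.7, -3.1, -3.8]
finger_gap: 0.0145
grip_force: 78.9
```

Both holes are on the dowels with small side forces. Shift slightly to −y and press.

Converted, 0.006 m is 0.008, 0.004 m is 0.0053.

>>> {"fn": "shift_gripper", "kwargs": {
  "offsets": [
    [[-0.0008, 0, 0.0027], [0, 0, 0]],
    [[-0.0008, 0, 0.0053], [0, 0, 0]],
    [[-0.0008, 0, 0.008], [0, 0, 0]],
    [[-0.0008, 0, 0.008], [0, 0, 0]]
  ],
  "force": 100
}}

```text
clock: 18.23
tcp_pos: [0.5415, 0.2323, 0.0795]
orientation: [0.0, 0.725, 0.688, 0.001]
wrist_force: [-3.9, -0.8, 5.9]
finger_gap: 0.0142
grip_force: 104.0
```

>>> {"fn": "shift_gripper", "kwargs": {
  "offsets": [
    [[0, 0, 0.0027], [0, 0, 0]],
    [[0, 0, 0.0053], [0, 0, 0]],
    [[0, 0, 0.0053], [0, 0, 0]]
  ]
}}

```text
clock: 18.6
tcp_pos: [0.5415, 0.2323, 0.0762]
orientation: [0.0, 0.726, 0.688, 0.001]
wrist_force: [-4.0, -2.5, 9.0]
finger_gap: 0.0139
grip_force: 104.5
```

Converted, 0.004 m is 0.0053, 0.002 m is 0.0027.

>>> {"fn": "shift_gripper", "kwargs": {
  "offsets": [
    [[0, 0, 0.0027], [0, 0, 0]],
    [[0, 0, 0.0053], [0, 0, 0]],
    [[0, 0, 0.0053], [0, 0, 0]]
  ]
}}

```text
clock: 18.98
tcp_pos: [0.5417, 0.2324, 0.0749]
orientation: [0.001, 0.725, 0.688, 0.002]
wrist_force: [-9.5, -4.0, 25.5]
finger_gap: 0.0141
grip_force: 106.7
```

>>> {"fn": "shift_gripper", "kwargs": {
  "offsets": [
    [[0, 0, 0.0027], [0, 0, 0]],
    [[0, 0, 0.004], [0, 0, 0]],
    [[0, 0, 0.004], [0, 0, 0]],
    [[0, 0, 0.004], [0, 0, 0]]
  ]
}}

```text
clock: 19.48
tcp_pos: [0.5418, 0.2324, 0.0748]
orientation: [0.001, 0.725, 0.688, 0.002]
wrist_force: [-17.0, -5.9, 41.5]
finger_gap: 0.0141
grip_force: 109.2
```

Converted, -0.0015 m is -0.002, -0.001 m is -0.0013.

>>> {"fn": "shift_gripper", "kwargs": {
  "offsets": [
    [[-0.0007, -0.0013, 0], [0, 0, 0]],
    [[-0.0007, -0.002, 0], [0, 0, 0]],
    [[-0.0007, -0.002, 0], [0, 0, 0]],
    [[-0.0007, -0.002, 0], [0, 0, 0]],
    [[-0.0007, -0.002, 0], [0, 0, 0]],
    [[-0.0007, -0.002, 0], [0, 0, 0]]
  ]
}}

```text
clock: 20.23
tcp_pos: [0.5418, 0.2324, 0.0748]
orientation: [0.002, 0.725, 0.688, 0.004]
wrist_force: [-12.1, -4.1, 40.1]
finger_gap: 0.0137
grip_force: 108.7
```

Run:
```python
from h import *
T,S=cam("top"),cam("scene")
o=np.hstack([cv2.resize(c['image'][a:a+120,b:b+100,::-1],None,fx=4,fy=4,interpolation=2) for c,a,b in((T,160,200),(S,100,345))]);cv2.imwrite('pics/t3.png',o)
delta((.541,.233,.0748),np.pi/2-.053)
```

```text
tcp [0.5418 0.2324 0.0748] yaw 1.5182 j [ 0.27  0.41 -0.17  0.98  0.    1.89] tool shift [ 0.0005 -0.0008 -0.    ] rz 0.0004 tilt rotvec [ 0.0075 -0.0025  0.0004]
```

View pics/t3.png

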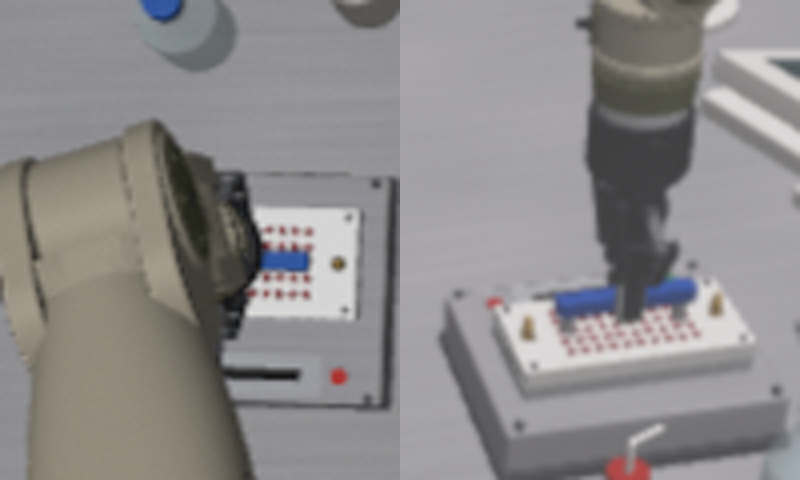

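Both dowels stand through the tray holes, at (377,182) and (424,176) in scene. The tray is flat on the plate, and the force is steady at 40 N against the bottom stop. Hand in.

```bash
python3 -c "
from workcell import env, imaging, workorder
print(workorder.hand_in())"
```

```text
the job is handed in; nothing more can be done
None
```

The job is handed in, but no verdict came back: the lock slide is at the green end, and the tray is over both dowels, still gripped and held down against the bottom stop with about 40 N.

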